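# Switch the seesaw gate of a rolling-ball sculpture and run the balls down the other lane

## Task

Test the other branch of the rolling-ball sculpture: with a fingertip push down the raised end of the brass seesaw gate so that it rocks over its pivot and rests on its other stop, then press the round pad of the release lever and keep it down until all three steel balls have run over the gate into the other lane, and let the lever spring back up. Do not touch or lift the balls, and leave the things standing about where they are.

Things in the scene. Friction and masses are not known exactly. Their poses are not given: they have to be found in the camera images.
- rig: the sculpture, fixed to the table: dark wooden baseboard 320 x 640 x 20 mm carrying the gate, tracks and lever. Origin on the table under the gate's pivot; x uphill along the feed track (away from the robot), y to the left along the gate and lanes, z up. The gate's pivot is at (0, 0, 100) mm, its axle along x. No part is higher than 215 mm
- gate (a joint): tilt of the brass seesaw gate, rad: positive with its left (+y) end up (balls roll to the right lane), negative with its left end low (balls roll to the left lane). It rests by its weight on a stop at +0.30 or -0.30, and past 0 falls on by itself. A channel 280 mm long, 40 mm wide, its floor 42 mm above the pivot when level; 0.3 to 1 N on the raised end rocks it
- gate_left_lip (a point): top of the flat lip at the gate's left (+y) end, where a finger presses: a tongue 35 mm long along the gate and 40 mm wide, without walls; this point is 124 mm from the gate's middle, 16 mm from the tip. It is 177 mm above the table when up, 142 when level, 103 when down, and on its way down swings outwards by 25 mm
- gate_right_lip (a point): the same at the gate's right (-y) end
- lever (a joint): turn of the sprung release lever, rad: 0 with the stop blade down in front of the balls, 0.45 with the pad fully down. The balls are free to pass from about 0.35. It takes 1 to 2 N on the pad, and springs back when let go
- lever_pad (a point): centre of the top of the lever's round wooden finger pad, 34 mm across, left (+y) of the upper part of the feed track, at (190, 62) mm in the sculpture's frame and 207 mm above the table. Pressed fully it goes down 26 mm, on a circle about a cross pin 60 mm nearer the robot, and so moves some 3 mm towards the robot
- ball1: first steel ball, 25 mm in diameter, 64 g, waiting behind the stop blade in the feed track, which is 42 mm wide and runs from x = 235 mm (floor 174 mm high) down to x = 21 mm (152 mm high) over the middle of the gate. Its origin turns as it rolls: use its centre
- ball2: second steel ball, just uphill of the first
- ball3: third steel ball, just uphill of the second
- ball1_center (a point): centre of the first ball
- ball2_center (a point): centre of the second ball
- ball3_center (a point): centre of the third ball
- lane_left (a point): floor of the left run-out lane where balls come to rest, 250 mm left of the pivot. The lane is 46 mm wide, from 120 mm left of the pivot down to a closed end at 300 mm; its side walls are 18 mm high, nowhere above 110 mm over the table
- lane_right (a point): the same for the right run-out lane, 250 mm right of the pivot
- varnish_jar: screw-lid jar, 48 mm across, 62 mm high, upright on the baseboard behind the right-hand lane; bystander. Origin at the centre of its underside
- tape: roll of paper tape, 90 mm across, 24 mm high, lying on the baseboard behind the left-hand lane; bystander. Origin at the centre of its underside
- screwdriver: short screwdriver, 120 mm long, lying on the baseboard just behind the right-hand lane; bystander
- wrench: spanner, 130 mm long, lying on the baseboard just behind the left-hand lane; bystander
- paint_tin: plain metal tin, 68 mm across, 75 mm high, upright on the table beyond the baseboard; bystander. Origin at the centre of its underside
- water_cup: white cup, 66 mm across, 70 mm high, upright on the table beyond the baseboard; bystander. Origin at the centre of its underside

How it is judged (in metres and radians):
On the way, in this order (a step that is already met when the one before it is completed fails the run):
1. the gate is rocked over onto its other stop while the three balls still wait behind the stop blade (distance of gate_left_lip from where it was at the start of the episode above 0.04 m and (value of joint gate above 0.25 rad or value of joint gate below -0.25 rad) and distance of each of ball1_center, ball2_center, ball3_center from where it was at the start of the episode below 0.02 m), for 0.2 s.
2. the release lever is pressed down (value of joint lever above 0.3 rad), for 0.2 s.
At the end, for the whole second after the job is handed in: the gate rests on the stop opposite to where it began (within 0.05 rad), the release lever is back up (below 0.06 rad), and all three balls lie still in the lane on the gate's low side, more than 190 mm out from the pivot (distance of gate_left_lip from where it was at the start of the episode above 0.04 m and value of joint lever below 0.06 rad and ((value of joint gate below -0.25 rad and y of each of ball1_center, ball2_center, ball3_center in the frame of rig above 0.19 m) or (value of joint gate above 0.25 rad and y of each of ball1_center, ball2_center, ball3_center in the frame of rig below -0.19 m)) and x of ball1_center in the frame of rig between -0.03 and 0.03 m and z of ball1_center in the frame of rig between 0.05 and 0.11 m and x of ball2_center in the frame of rig between -0.03 and 0.03 m and z of ball2_center in the frame of rig between 0.05 and 0.11 m and x of ball3_center in the frame of rig between -0.03 and 0.03 m and z of ball3_center in the frame of rig between 0.05 and 0.11 m and linear speed of each of ball1, ball2, ball3 below 0.03 m/s); the robot touches nothing.
It fails at once if a ball is touched by the robot (contact force between any of the fingers, the arm and ball1 above 0.3 N or contact force between any of the fingers, the arm and ball2 above 0.3 N or contact force between any of the fingers, the arm and ball3 above 0.3 N).
It fails at once if a ball is lifted out of its track (z of any of ball1_center, ball2_center, ball3_center in the frame of rig above 0.205 m).
It fails at once if a thing standing about is moved by more than 25 mm (distance of any of varnish_jar, tape, screwdriver, wrench, paint_tin, water_cup from where it was at the start of the episode above 0.025 m).
It also fails if it takes over 38 s, if anything falls off the work surface, if the arm or the gripper's body presses on something with over 40 N, if the wrist force passes 120 N, or if a joint passes its speed limit or range.

## Robot

A 6-joint arm with a two-finger parallel gripper is mounted at the origin on the work surface. World frame = base frame: x ahead of the robot, y to its left, z up, the work surface at z = 0. Lengths are in mm, angles in degrees, forces in N, time in s.
With the tool pointing down it reaches from about 350 to 850 mm from the base axis. Payload 8.1 kg.
Tool frame: the origin (TCP) lies midway between the tips of the shut fingers; the grasp point (between the pads) lies 19 mm behind it (hold_point_z is the distance from the TCP to the grasp point, in mm); z points along the fingers, y is the direction in which the jaws open and shut (so a half turn about z gives the same grasp; the last joint's range is limited). The gripper opens to 85 mm and grips with 20 to 120 N. Pads are 22 mm wide; open, the fingers measure 114 mm over their backs; the gripper's body (76 mm by 85 mm) begins 54 mm behind the grasp point. The pads swing forward as they close: fully open they stand 13 mm farther back than shut.
Start: joints at [68.789, 7.471, 85.268, -0, 87.261, -4.893], TCP at [168.557, 575.842, 231.292] pointing down, gripper open.
Joint ranges: [-169.43, 169.43], [-51.17, 129.36], [1.28, 143.12], [-76.62, 256.62], [0, 156.53], [-152.29, 152.29]. Speed limits (degrees/s): [136.94, 136.94, 159.86, 180, 180, 180].

## Interface

Orientations are given as [roll, pitch, yaw] about the fixed x, y, z axes, in that order (R = Rz(yaw) Ry(pitch) Rx(roll)).
In Python, from bench import sense, snapshot, camera_params, hand_in, hold_point_z gives the robot as it stands.
- The arm moves only by the tool servo_tool, never from a script. Its argument "motion" is a list of rows, each a list of 7 numbers: the finger opening in mm, from 0 to 85.4, then the shift along the tool's x, y, z in mm, then the turn, a rotation vector about the tool's x, y, z in rad. A call has 1 to 10 rows; each row shifts and turns the pose as measured when the row begins, along the tool's axes as they then stand; what a row does not reach is not made up. A row lasts 1/10 s, in which the tool goes at most 50 mm and 8.59 degrees, less where a joint would pass 70% of its speed; a pose out of reach is approached as far as the arm can. A call with a gripper value outside its range is refused whole. The fingers move at their own pace and stop on an object; "force" is the grip in N (left out, the last holds). Time passes only in rows, so rows that do not move let the fingers close. It gives the time, the measured TCP pose, the force and the opening at its end, in the units of the state.
- sense(): the state, without advancing time (a new reading comes with each control period).
- snapshot(name): name is "side" or "top" or "wrist"; returns the picture (480x640x3 uint8, blue, green, red); there is no depth.
- camera_params(name): a dict with "fx", "fy", "cx", "cy" (pixels), "D" ([k1, k2, p1, p2, k3] as OpenCV has them; the pictures are not rectified), "R" (3x3) and "t" (3): a world point X has camera coordinates R X + t; the wrist camera has in their place "tool_from_camera" (4x4, takes a point from camera to tool coordinates, whose origin is the TCP and whose axes are the flange's). Camera axes: x right, y down, z forward; pixel columns grow to the right and rows downward; lengths in mm; the calibration is good to about 2 mm. A picture is of the moment at which its call begins: read the wrist's pose just before it. camera_params takes no time and is no camera call.
- hand_in(): hands the job in, once; it reports no verdict.
The state is a dict: "time": time; "joint_pos": joint angles; "qd": joint speeds; "joint_efforts": joint torques, N m; "tool_pos": TCP position; "tcp_rot": TCP orientation; "ft_force": force on the tool from outside, world axes, zero at the start; "wrist_torque": the same for the moment, N m; "finger_gap": finger opening in mm.
Only numpy, scipy, OpenCV 4.12 (cv2) and the standard library are available. Lean on these libraries where they do the work, as an engineer would, in place of code of your own. Each camera call takes 0.05 s, during which the arm holds its last target. There are 200 camera calls.

## Working session

There is one attempt and no reset: what is moved stays moved. The work goes in short steps, Python scripts to look and compute and a tool call to move; the robot and the scene stay as the last step left them, time stands still between calls to the robot, and variables do not carry over. Pictures are saved under pics/ and viewed, about 8 in all and at most 12, crops included, and the job is handed in when it is done.

Besides the shell and the picture viewer there is one more tool, called as name(argument=value, ...) on one line, values as JSON. servo_tool: Moves the arm, as the interface text tells. Its arguments: {"type":"object","properties":{"motion":{"type":"array"},"force":{"type":"number"}},"required":["motion"]}

```bash
mkdir -p pics; python3 - <<'E'
from bench import *
import cv2
s=sense();print(s)
for n in("side","top"):
    cv2.imwrite(f"pics/{n}0.png",snapshot(n)); p=camera_params(n);print(n,p)
print(camera_params("wrist"))
E
```

```text
{'time': 0.0, 'joint_pos': array([ 6.87880204e+01,  7.51518612e+00,  8.53315626e+01,  6.61346539e-04,
        8.72622728e+01, -4.89173844e+00]), 'qd': array([-0.05231453, -0.03195856, -0.00081728,  0.07558175,  0.03810202,
       -0.0815173 ]), 'joint_efforts': array([-5.15233241e-04, -5.69436479e+01, -5.00519693e+01, -1.26787854e-04,
        1.55920722e-02, -3.48445454e-06]), 'tool_pos': array([168.35725299, 575.3005291 , 230.22174973]), 'tcp_rot': array([-1.79891432e+02, -9.95473967e-03,  1.63679717e+02]), 'ft_force': array([-0.0263912 ,  0.002016  , -0.50023952]), 'wrist_torque': array([0.05229191, 0.04186172, 0.0074465 ]), 'finger_gap': 85.03323585175812}
side {'fx': 474.92289681851054, 'fy': 474.92289681851054, 'cx': 310.06748573214975, 'cy': 239.73043669820265, 'D': array([-0.08742677,  0.        ,  0.        ,  0.        ,  0.        ]), 'R': array([[-0.99796664, -0.06331934,  0.0072966 ],
       [-0.04474269,  0.61441024, -0.78771705],
       [ 0.04539462, -0.78644181, -0.61599401]]), 't': array([ 609.89706974,  106.19495631, 1036.93978436])}
top {'fx': 519.5773660802005, 'fy
[... 202 characters left out ...]
],
       [-0.99120908,  0.01611523, -0.13131967],
       [ 0.13151704,  0.0118646 , -0.99124291]]), 't': array([  52.96365321,  633.61637731, 1005.47770697])}
{'fx': 362.88545111252154, 'fy': 362.88545111252154, 'cx': 321.02564265615536, 'cy': 231.99525902016836, 'D': array([-0.0292454,  0.       ,  0.       ,  0.       ,  0.       ]), 'tool_from_camera': array([[ 1.25905294e-04, -9.55562434e-01, -2.94788771e-01,
         7.48455551e+01],
       [ 9.99999871e-01,  2.65394707e-04, -4.33177745e-04,
         5.15101440e-01],
       [ 4.92163760e-04, -2.94788678e-01,  9.55562344e-01,
        -1.42341272e+02],
       [ 0.00000000e+00,  0.00000000e+00,  0.00000000e+00,
         1.00000000e+00]])}
```

View pics/top0.png

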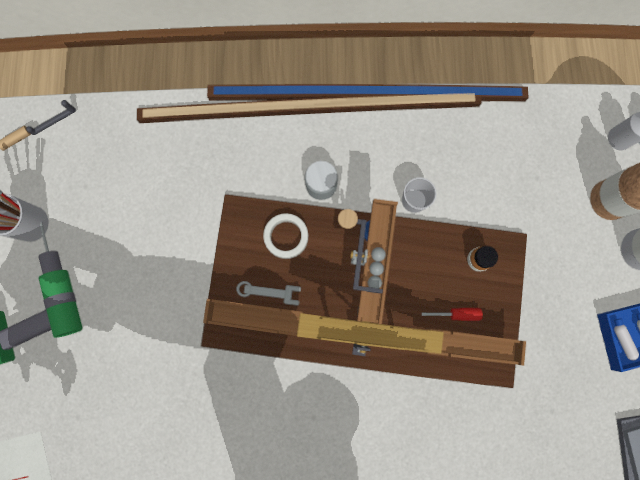

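View pics/side0.png

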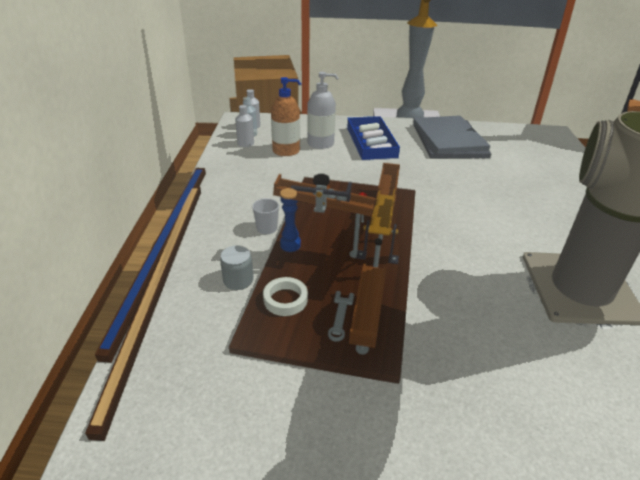

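```bash
cat > h.py <<'E'
import numpy as np, cv2
from bench import *
def ray(n,uv):
    p=camera_params(n);K=np.array([[p['fx'],0,p['cx']],[0,p['fy'],p['cy']],[0,0,1]])
    q=cv2.undistortPoints(np.array([[uv]],float),K,p['D'])[0,0]
    R=np.array(p['R']);return -R.T@p['t'],R.T@np.array([*q,1])
def onz(n,uv,z):
    o,d=ray(n,uv);return o+d*(z-o[2])/d[2]
def proj(n,X):
    p=camera_params(n);K=np.array([[p['fx'],0,p['cx']],[0,p['fy'],p['cy']],[0,0,1]])
    return cv2.projectPoints(np.array(X,float).reshape(-1,3),cv2.Rodrigues(np.array(p['R']))[0],np.array(p['t'],float),K,p['D'])[0][:,0]
E
cat > a.py <<'E'
from h import *
im=cv2.imread('pics/top0.png')
h=cv2.cvtColor(im,cv2.COLOR_BGR2HSV)
# pad: wood-coloured blob near (347,218)
m=cv2.inRange(h,(8,50,120),(28,200,255));r=np.zeros_like(m);r[200:238,330:362]=m[200:238,330:362]
c=max(cv2.findContours(r,0,2)[0],key=cv2.contourArea);pu,pr=cv2.minEnclosingCircle(c);print('pad px',pu,pr)
C=np.array([onz('top',u,20)[:2] for u in [(225,192),(527,234),(513,387),(202,346)]])
print(C.round(1),[np.linalg.norm(C[i]-C[i-1]).round(1) for i in range(4)])
yv=(C[0]-C[1])+(C[3]-C[2]);xv=(C[0]-C[3])+(C[1]-C[2])
a1=np.arctan2(-yv[0],yv[1]);a2=np.arctan2(xv[1],xv[0]);print('yaw',np.degrees([a1,a2]))
a=a1;R=np.array([[np.cos(a),-np.sin(a)],[np.sin(a),np.cos(a)]])
pad=onz('top',pu,207)[:2];o=pad-R@[190,62];print('pad',pad,'rig',o,'board centre',C.mean(0),R.T@(C.mean(0)-o))
W=lambda P:[[*(o+R@q[:2]),q[2]] for q in P]
def gp(s,t): # gate point s along, floor height, tilt
    return [0,s*np.cos(t)-42*np.sin(t),100+42*np.cos(t)+s*np.sin(t)]
pts={'L+':gp(140,.3),'R+':gp(-140,.3),'L-':gp(140,-.3),'R-':gp(-140,-.3),'track top':[235,0,174],'track bot':[21,0,152],'lane L end':[0,300,80],'lane R end':[0,-300,80],'pad':[190,62,207]}
for n in('top','side'):
    v=cv2.imread(f'pics/{n}0.png');k=3
    x0,y0=((190,180) if n=='top' else (230,150)); wd,hg=((345,215) if n=='top' else (200,220))
    k=2.3 if n=='top' else 2.7
    cr=cv2.resize(v[y0:y0+hg,x0:x0+wd],None,fx=k,fy=k,interpolation=2)
    for (nm,_),q in zip(pts.items(),proj(n,W(pts.values()))):
        u=((q-[x0,y0])*k).astype(int);print(n,nm,q.round(0));col=(0,0,255) if '+' in nm else (255,255,0) if '-' in nm else (0,255,0)
        cv2.circle(cr,tuple(map(int,u)),4,col,1);cv2.putText(cr,nm,tuple(map(int,u+4)),0,.4,col,1)
    cv2.imwrite(f'pics/{n}1.png',cr)
E
python3 a.py
```

```text
pad px (347.4609375, 218.1484375) 9.971158027648926
[[ 754.4  226.7]
 [ 655.  -403.4]
 [ 343.4 -356. ]
 [ 436.   271.6]] [np.float64(321.6), np.float64(637.9), np.float64(315.1), np.float64(634.4)]
yaw [-8.6789875  -8.34599979]
pad [659.24096222 -18.31757266] rig [462.06090235 -50.93695328] board centre [547.20053873 -65.28446815] [86.32974287 -1.33579994]
top L+ [298. 324.]
top R+ [442. 343.]
top L- [287. 322.]
top R- [438. 343.]
top track top [384. 202.]
top track bot [368. 322.]
top lane L end [209. 310.]
top lane R end [518. 353.]
top pad [347. 218.]
side L+ [378. 231.]
side R+ [386. 194.]
side L- [372. 273.]
side R- [389. 169.]
side track top [275. 187.]
side track bot [372. 208.]
side lane L end [361. 339.]
side lane R end [390. 170.]
side pad [288. 191.]
```

View pics/top1.png

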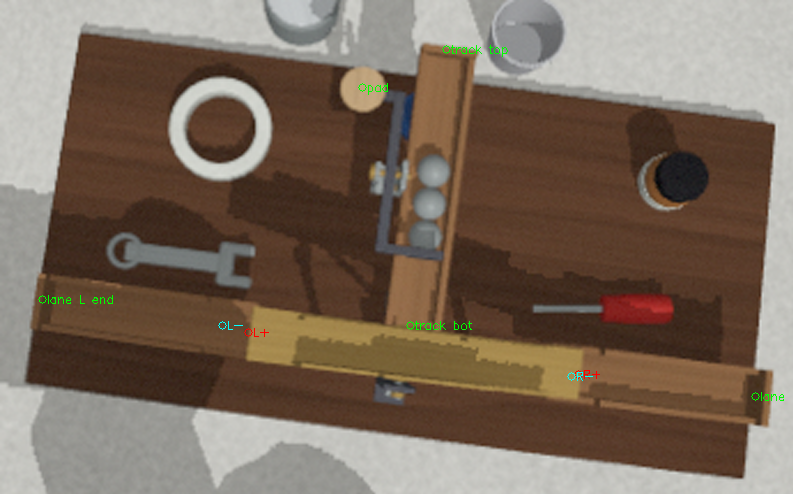

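View pics/side1.png

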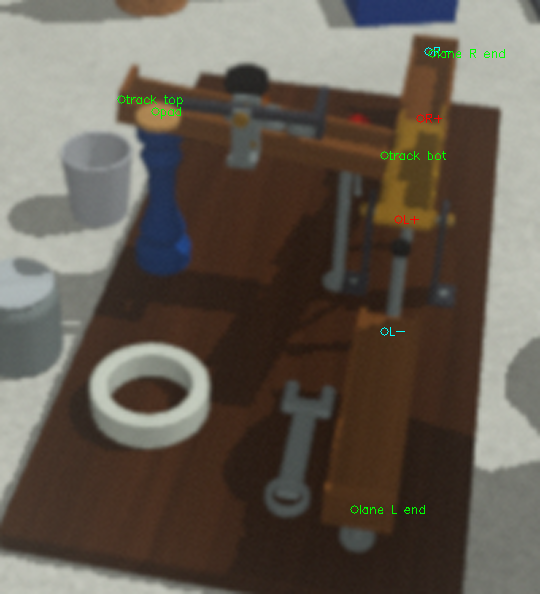

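The top view shows the gate's brass end at (298,324), matching the left-end-up state, and the pad at (347,218). The side crop agrees, with the left tip at +0.3 rad and errors of about 5 mm or less. So I'll press the left lip, at about (478, 54, 177) in world coordinates. First I'll align the tool with the rig and approach.

servo_tool(motion=[[0, 0, 0, 0, 0, 0, -0.134], [0, -28, -33, 0, 0, 0, 0], [0, -28, -33, 0, 0, 0, 0], [0, -28, -33, 0, 0, 0, 0], [0, -28, -33, 0, 0, 0, 0], [0, -28, -33, 0, 0, 0, 0], [0, -28, -33, 0, 0, 0, 0], [0, -28, -33, 0, 0, 0, 0], [0, -28, -33, 0, 0, 0, 0], [0, -28, -33, 0, 0, 0, 0]], force=30)

```text
time: 1.1
tool_pos: [376.4, 235.0, 224.8]
tcp_rot: [-179.5, -0.3, 172.2]
ft_force: [0.3, 0.0, -0.5]
finger_gap: -0.3
```

```bash
cat > rc.py <<'E'
import numpy as np
from bench import sense
s=sense();a=np.radians(-8.55);d=s['tool_pos'][:2]-[462.06,-50.94]
print('t',s['time'],'rig xyz',(np.cos(a)*d[0]+np.sin(a)*d[1]).round(1),(-np.sin(a)*d[0]+np.cos(a)*d[1]).round(1),s['tool_pos'][2].round(1),'rot',s['tcp_rot'].round(1),'F',s['ft_force'].round(2),s['finger_gap'].round(1))
E
python3 rc.py
```

```text
Traceback (most recent call last):
  File "rc.py", line 4, in <module>
    print('t',s['time'],'rig xyz',(np.cos(a)*d[0]+np.sin(a)*d[1]).round(1),(-np.sin(a)*d[0]+np.cos(a)*d[1]).round(1),s['tool_pos'][2].round(1),'rot',s['tcp_rot'].round(1),'F',s['ft_force'].round(2),s['finger_gap'].round(1))
                                                                                                                                                                                                      ^^^^^^^^^^^^^^^^^^^^^
AttributeError: 'float' object has no attribute 'round'
```

servo_tool(motion=[[0, -28, -34, 0, 0, 0, 0], [0, -28, -34, 0, 0, 0, 0], [0, -28, -34, 0, 0, 0, 0], [0, -28, -34, 0, 0, 0, 0], [0, -15, -19, 0, 0, 0, 0], [0, 0, 0, 0, 0, 0, 0]])

```text
time: 1.7
tool_pos: [484.7, 51.4, 223.7]
tcp_rot: [-179.4, -0.4, 171.9]
ft_force: [-0.6, -0.3, 0.2]
finger_gap: -0.0
```

```bash
sed -i "s/,s\['finger_gap'\].round(1)//" rc.py; python3 rc.py; python3 - <<'E'
from h import *
im=snapshot('side');cv2.imwrite('pics/side2.png',cv2.resize(im[100:320,270:470],None,fx=2.7,fy=2.7,interpolation=2))
E
```

```text
t 1.7 rig xyz 7.1 104.6 223.7 rot [-179.4   -0.4  171.9] F [-0.6  -0.3   0.17]
```

View pics/side2.png

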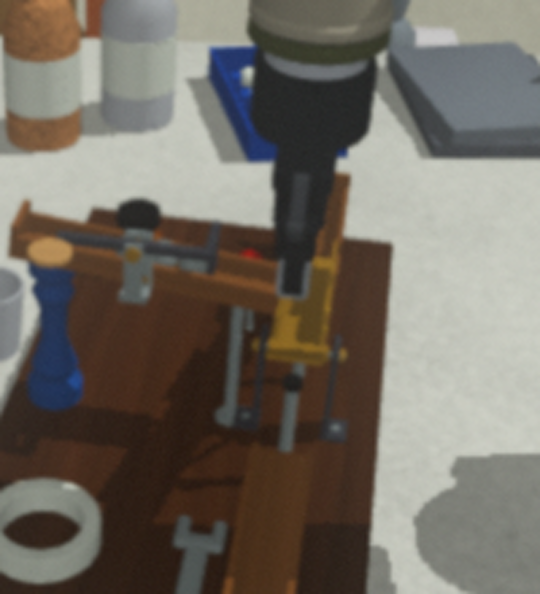

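The fingertip is above the lip, about 8 mm too far uphill and 10 mm too far inboard. I'll correct that and press down.

servo_tool(motion=[[0, 9, 12, 5, 0, 0, 0], [0, 0, 0, 17, 0, 0, 0], [0, 0, 0, 15, 0, 0, 0], [0, 0, 0, 10, 0, 0, 0], [0, 0, 1, 10, 0, 0, 0], [0, 0, 2, 10, 0, 0, 0], [0, 0, 2, 10, 0, 0, 0], [0, 0, 2, 10, 0, 0, 0], [0, 0, 2, 10, 0, 0, 0]])

```text
time: 2.65
tool_pos: [473.8, 82.5, 120.6]
tcp_rot: [-179.6, -0.4, 172.3]
ft_force: [-0.3, -0.5, -0.2]
finger_gap: -0.1
```

```bash
python3 rc.py; python3 - <<'E'
from h import *
im=snapshot('side');cv2.imwrite('pics/side3.png',cv2.resize(im[100:320,270:470],None,fx=2.7,fy=2.7,interpolation=2))
E
```

```text
t 2.65 rig xyz -8.2 133.7 120.6 rot [-179.6   -0.4  172.3] F [-0.34 -0.47 -0.21]
```

View pics/side3.png

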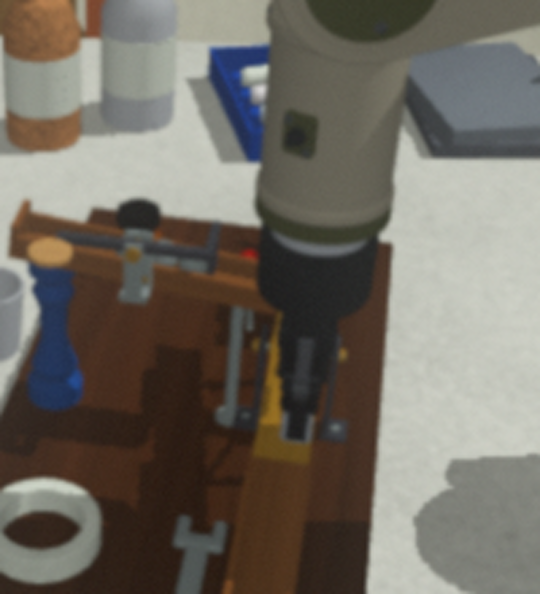

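The gate has rocked over, with its left end now down at crop (285,455). Next I'll lift and go above the pad.

servo_tool(motion=[[0, 0, 0, -40, 0, 0, 0], [0, 0, 0, -40, 0, 0, 0], [0, 0, 0, -40, 0, 0, 0], [0, -36, -13, 0, 0, 0, 0], [0, -36, -13, 0, 0, 0, 0], [0, -36, -13, 0, 0, 0, 0], [0, -36, -13, 0, 0, 0, 0], [0, -34, -12, 0, 0, 0, 0], [0, -10, -4, 0, 0, 0, 0], [0, 0, 0, 0, 0, 0, 0]])

```text
time: 3.7
tool_pos: [658.2, -13.8, 238.9]
tcp_rot: [-179.5, -0.5, 172.2]
ft_force: [-0.2, -0.3, -0.4]
finger_gap: -0.1
```

```bash
python3 rc.py; python3 - <<'E'
from h import *
a=snapshot('side');b=snapshot('top')
a=cv2.resize(a[110:270,230:400],None,fx=2.3,fy=2.3,interpolation=2);b=cv2.resize(b[180:380,290:470],None,fx=2.2,fy=2.2,interpolation=2)
o=np.zeros((450,a.shape[1]+b.shape[1],3),np.uint8);o[:a.shape[0],:a.shape[1]]=a;o[:b.shape[0],a.shape[1]:]=b
cv2.imwrite('pics/s4.png',o)
E
```

```text
t 3.7 rig xyz 188.5 65.9 238.9 rot [-179.5   -0.5  172.2] F [-0.2  -0.25 -0.38]
```

View pics/s4.png

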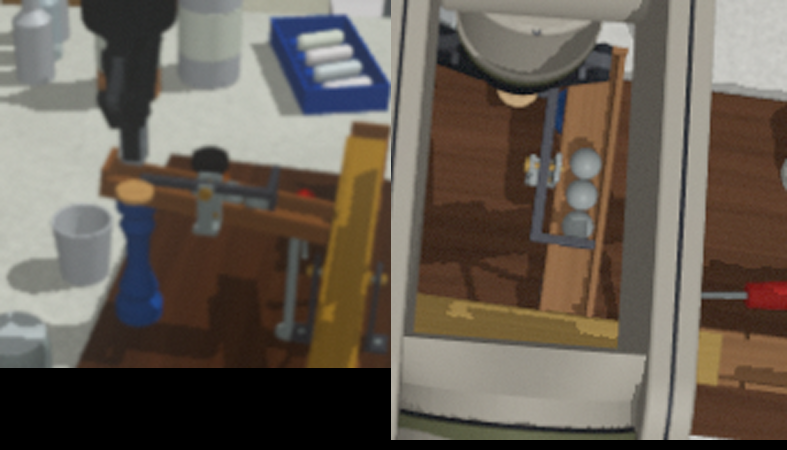

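servo_tool(motion=[[0, 0, -3, 12, 0, 0, 0], [0, 0, 0, 12, 0, 0, 0], [0, 0, 0, 7, 0, 0, 0], [0, 1, 0, 7, 0, 0, 0], [0, 1, 0, 7, 0, 0, 0], [0, 1, 0, 5, 0, 0, 0], [0, 0, 0, 2, 0, 0, 0], [0, 0, 0, 0, 0, 0, 0]])

```text
time: 4.6
tool_pos: [651.9, -13.8, 187.0]
tcp_rot: [-179.5, -0.2, 172.4]
ft_force: [0.3, -0.9, 2.1]
finger_gap: 0.5
```

```bash
python3 rc.py
```

```text
t 4.6 rig xyz 182.2 64.9 187.0 rot [-179.5   -0.2  172.4] F [ 0.32 -0.86  2.05]
```

servo_tool(motion=[[0, -2, 0, 3, 0, 0, 0], [0, 0, 0, 2, 0, 0, 0], [0, 0, 0, 0, 0, 0, 0], [0, 0, 0, 0, 0, 0, 0], [0, 0, 0, 0, 0, 0, 0], [0, 0, 0, 0, 0, 0, 0], [0, 0, 0, 0, 0, 0, 0], [0, 0, 0, 0, 0, 0, 0], [0, 0, 0, 0, 0, 0, 0], [0, 0, 0, 0, 0, 0, 0]])

```text
time: 5.6
tool_pos: [655.2, -14.0, 185.1]
tcp_rot: [-179.5, 0.0, 172.5]
ft_force: [-0.4, -0.2, 3.6]
finger_gap: 0.1
```

```bash
python3 rc.py; python3 - <<'E'
from h import *
a=snapshot('side');b=snapshot('top')
a=cv2.resize(a[140:380,230:420],None,fx=1.8,fy=1.8,interpolation=2);b=cv2.resize(b[180:380,200:400],None,fx=2.2,fy=2.2,interpolation=2)
o=np.zeros((450,a.shape[1]+b.shape[1],3),np.uint8);o[:a.shape[0],:a.shape[1]]=a;o[:b.shape[0],a.shape[1]:]=b
cv2.imwrite('pics/s5.png',o)
E
```

```text
t 5.6 rig xyz 185.5 65.3 185.1 rot [-179.5    0.   172.5] F [-0.4  -0.21  3.62]
```

View pics/s5.png

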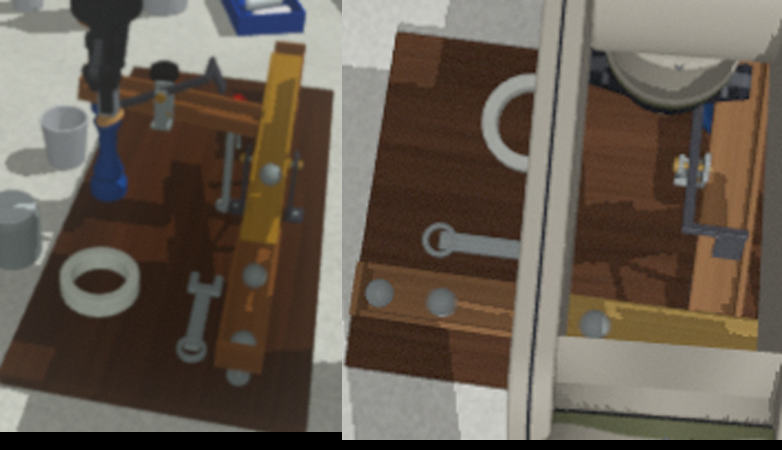

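The blade is up and the feed track is empty. One ball is still on the gate and two are in the left lane. I'll hold a bit longer, then release.

servo_tool(motion=[[0, 0, 0, 0, 0, 0, 0], [0, 0, 0, 0, 0, 0, 0], [0, 0, 0, 0, 0, 0, 0], [0, 0, 0, 0, 0, 0, 0], [0, 0, 0, 0, 0, 0, 0], [0, 0, 0, 0, 0, 0, 0], [0, 0, 0, 0, 0, 0, 0], [0, 0, 0, 0, 0, 0, 0], [0, 0, 0, 0, 0, 0, 0], [0, 0, 0, 0, 0, 0, 0]])

```text
time: 6.7
tool_pos: [655.3, -14.0, 185.1]
tcp_rot: [-179.5, 0.0, 172.5]
ft_force: [-0.7, -0.1, 4.3]
finger_gap: 0.2
```

servo_tool(motion=[[0, 0, 0, -8, 0, 0, 0], [0, 0, 0, -8, 0, 0, 0], [0, 0, 0, -10, 0, 0, 0], [0, 0, 0, -20, 0, 0, 0], [0, 0, 0, -30, 0, 0, 0], [0, 0, 0, -30, 0, 0, 0], [0, 0, 0, 0, 0, 0, 0], [0, 0, 0, 0, 0, 0, 0], [0, 0, 0, 0, 0, 0, 0], [0, 0, 0, 0, 0, 0, 0]])

```text
time: 7.7
tool_pos: [653.3, -12.4, 295.3]
tcp_rot: [-179.6, -0.3, 172.5]
ft_force: [0.4, -0.3, -0.5]
finger_gap: -0.2
```

servo_tool(motion=[[0, 0, 0, 0, 0, 0, 0], [0, 0, 0, 0, 0, 0, 0], [0, 0, 0, 0, 0, 0, 0], [0, 0, 0, 0, 0, 0, 0], [0, 0, 0, 0, 0, 0, 0], [0, 0, 0, 0, 0, 0, 0], [0, 0, 0, 0, 0, 0, 0], [0, 0, 0, 0, 0, 0, 0], [0, 0, 0, 0, 0, 0, 0], [0, 0, 0, 0, 0, 0, 0]])

```text
time: 8.7
tool_pos: [651.9, -12.3, 291.7]
tcp_rot: [-179.5, -0.7, 172.5]
ft_force: [0.2, -0.6, -0.5]
finger_gap: 0.1
```

```bash
python3 rc.py; python3 - <<'E'
from h import *
a=snapshot('side');b=snapshot('top')
a=cv2.resize(a[140:380,230:420],None,fx=1.8,fy=1.8,interpolation=2);b=cv2.resize(b[180:380,200:400],None,fx=2.2,fy=2.2,interpolation=2)
o=np.zeros((450,a.shape[1]+b.shape[1],3),np.uint8);o[:a.shape[0],:a.shape[1]]=a;o[:b.shape[0],a.shape[1]:]=b
cv2.imwrite('pics/s6.png',o)
E
```

```text
t 8.7 rig xyz 182.0 66.4 291.7 rot [-179.5   -0.7  172.5] F [ 0.22 -0.6  -0.48]
```

View pics/s6.png

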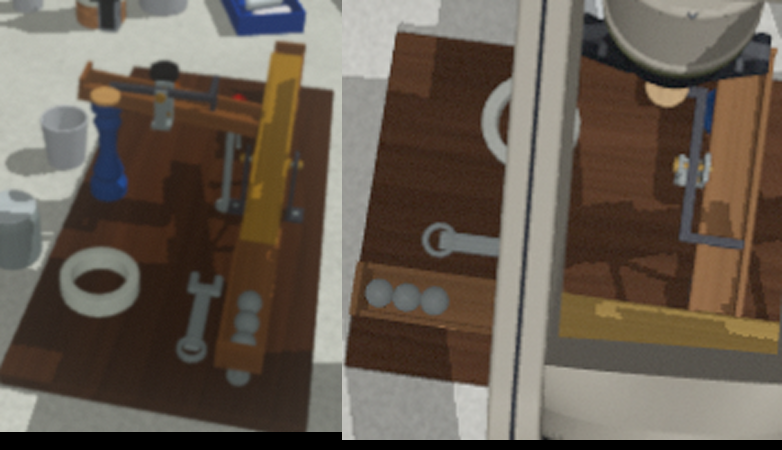

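servo_tool(motion=[[0, 0, 0, 0, 0, 0, 0], [0, 0, 0, 0, 0, 0, 0], [0, 0, 0, 0, 0, 0, 0], [0, 0, 0, 0, 0, 0, 0], [0, 0, 0, 0, 0, 0, 0], [0, 0, 0, 0, 0, 0, 0], [0, 0, 0, 0, 0, 0, 0], [0, 0, 0, 0, 0, 0, 0], [0, 0, 0, 0, 0, 0, 0], [0, 0, 0, 0, 0, 0, 0]])

```text
time: 9.8
tool_pos: [651.9, -12.3, 291.7]
tcp_rot: [-179.5, -0.7, 172.5]
ft_force: [0.5, -0.2, 0.4]
finger_gap: 0.1
```

```bash
python3 -c "
from bench import *
print(hand_in())"
```

```text
the job is handed in; nothing more can be done
None
```

The test of the other branch is done and handed in at 9.8 s. I pushed the gate's raised left end down onto its other stop while the balls still waited. Then I held the lever pad down for about 2 s until all three balls had run, and let it spring back up.

- **End state:** the last pictures show the three balls in a row at the closed end of the left lane. The outermost ball's neighbours put the nearest one at about 237 mm from the pivot, estimated from the row touching the lane end rather than measured. The gate's left end is down, the lever is back up, and the arm is clear at about 290 mm with no real force on it.
- **Bystanders:** the tape, wrench, cup and tin look where they were. The varnish jar and screwdriver weren't fully in the last crops, but the arm never went near them.
- **Not measured:** I judged that the balls were still by waiting a further second, not by comparing two pictures.
- **Small disagreements:** the top and side views differed by about 5 mm on the rig's position. The press stopped about 22 mm down of the 26 mm full travel, which was enough for the blade to clear. No check failed.

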